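# Dispense one felt polishing wheel and nudge it into the green bay

## Task

Press the red plunger of the wheel feeder all the way down once so that a single felt wheel comes out, and let the plunger rise fully again. Then nudge that wheel along the track with the fingertips until it lies wholly in the green bay; do not lift it, keep the other wheels in the magazine, leave the casts and the rubber wheel beside the feeder where they are, and finish clear of everything.

Things in the scene. Friction and masses are not known exactly. Their poses are not given: they have to be found in the camera images.
- feeder: Feeder for felt wheels, fixed on the bench. Origin on the bench under the centre of its magazine; x points from the track to the plunger (roughly away from the robot), y left along the track, z up. Grey housing x 16 to 70, y -23 to 23, 40 mm tall, plunger on top at x = 45, y = 0. Clear magazine x, y -15 to 15, 51 mm tall, open at the top. At x -68 to -14 the cross track.
- track_mid (a point): Middle of the track, on its floor, 6 mm above the bench, 41 mm from the feeder's origin towards its -x; axes as the feeder's. Inside its rims the track spans x -23 to 23 and y -105 to 105 mm from here; rims and end stops stand 5 mm above the floor; it is open from above. The dispensed wheel comes out here, its centre within about 10 mm of this point.
- magazine_foot (a point): Centre of the magazine's floor, 6 mm above the bench. The lowest wheel leaves towards the track through a gate 12.5 mm high. A steel blade pushes it, 2.5 mm for each mm that the plunger goes down; as the plunger rises the blade draws back and the stack drops by one wheel. A second press would push out the next wheel.
- plunger (a joint): Plunger travel: 0 = up, 0.016 m = fully down (hard stop). A spring returns it by itself; holding it takes about 2.5 N near the top and 6.5 N at the bottom, plus 15 to 20 N per m/s while moving and up to 1 N of friction.
- plunger_top (a point): Centre of the flat top face of the plunger's red cap, 26 mm across, 72 mm above the bench when up; it moves down with the plunger.
- wheel_1: Grey felt wheel, a disc 22 mm across and 10 mm high lying flat, about 12 g; origin at the centre of its underside. The lowest in the magazine at the start: the one that comes out.
- wheel_2: The same kind of felt wheel, second from below in the magazine; origin at the centre of its underside. Stays in the magazine (drops by one).
- wheel_3: The same kind of felt wheel, third (top) in the magazine; origin at the centre of its underside. Stays in the magazine (drops by one).
- bay_green: The green bay: one end of the track, either end, with green floor and green rims, 60 mm long along the track and 46 mm wide between its rims. Origin at the centre of its floor, 6 mm above the bench; axes parallel to the feeder's. It lies 75 mm from the middle of the track; the track's end stop closes its far end.
- bay_red: The red bay at the other end of the track, the same size; not to be used. Origin at the centre of its floor.
- plaster_cast: Cream plaster dental cast, 52 x 58 x 27 mm, loose on the bench behind the left end of the track; origin at the centre of its underside. Leave it alone.
- white_cast: White plaster dental cast, 52 x 58 x 27 mm, loose on the bench in front of the track, on the robot's side; origin at the centre of its underside. Leave it alone.
- rubber_wheel: Dark red rubber wheel with a white hub, 22 mm across, 12 mm high, loose on the bench in front of the track; origin at the centre of its underside. Leave it alone.

How it is judged:
By the outcome, as a careful person would: the job done as asked, in the order asked, and still so for the second after the job is handed in, with the robot touching nothing.
It also fails if it takes over 40 s, if anything falls off the work surface, if the arm or the gripper's body presses on something with over 40 N, if the wrist force passes 120 N, or if a joint passes its speed limit or range.

## Robot

A 6-joint arm with a two-finger parallel gripper is mounted at the origin on a cart in front of the work surface, level with it; the furniture and walls round the work are solid. World frame = base frame: x ahead of the robot, y to its left, z up, the work surface at z = 0. Lengths are in mm, angles in rad, forces in N, time in s.
With the tool pointing down it reaches from about 350 to 975 mm from the base axis. Payload 7.1 kg.
Tool frame: the origin (TCP) lies midway between the tips of the shut fingers; the grasp point (between the pads) lies 19 mm behind it (ctrl.tcp_to_grasp is the distance from the TCP to the grasp point, in mm); z points along the fingers, y is the line along which they close (so a half turn about z gives the same grasp; the last joint's range is limited). The gripper opens to 88 mm and grips with 3 to 60 N. Pads are 20 mm wide; open, the fingers measure 115 mm over their backs; the gripper's body (75 mm by 178 mm) begins 61 mm behind the grasp point.
Start: joints at [1.23, 0.423, 1.63, -0, 1.089, -0.019], TCP at [197.64, 592.911, 222.675] pointing down, gripper open.
Joint ranges: [-3, 3], [-0.9, 2.11], [0.09, 2.58], [-1.31, 4.45], [0.11, 2.69], [-2.54, 2.54]. Speed limits (rad/s): [2.39, 2.39, 3.01, 3.14, 3.14, 3.14].

## Interface

Orientations are given as a rotation vector (axis times angle).
In Python, from workcell import get_obs, cams, ticket, boxes_of, ctrl gives the robot as it stands.
- The arm moves only by the shell command python3 -m creep 'ROWS' [OPENING]. ROWS is JSON, one flat list of numbers, 4 for each row, row after row: the shift along the world's x, y, z in m, then the turn about the world's z in rad. In form: [tx, ty, tz, spin, tx, ty, tz, spin, ...]. A call has 1 to 10 rows; each row is the pose to reach, as a shift and turn from the pose commanded when the call began; what a row does not reach only later rows make up. A row lasts 1/12 s, in which the tool goes at most 41.7 mm and 7.16 degrees, less where a joint would pass 70% of its speed; a pose out of reach is approached as far as the arm can. A call with a gripper value outside its range is refused whole. OPENING is the opening, from 0 (shut) to 1 (fully open), set as the call begins (- or left out, the last holds). The fingers move at their own pace and stop on an object; the grip force is fixed at half the most. Time passes only in rows, so rows that repeat a pose let the fingers close. It gives the time, the measured TCP pose, the force, the opening and the grip force at its end, in the units of the state.
- get_obs(): the state, without advancing time (a new reading comes with each control period).
- cams.get_image(name): name is "scene" or "top"; returns (picture, depth): 480x640x3 uint8, red, green, blue; 480x640 float32, mm along the optical axis (not along the pixel's ray), 0 where there is no reading.
- cams.get_calibration(name): a dict with "mtx" (3x3 intrinsics, pixels), "R" (3x3) and "t" (3): a world point X has camera coordinates R X + t. Camera axes: x right, y down, z forward; pixel columns grow to the right and rows downward; lengths in mm; the calibration is good to about 2 mm. A picture is of the moment at which its call begins. get_calibration takes no time and is no camera call.
- ticket.close_job(): hands the job in; it is judged then, once.
Trained networks look in the newest picture that a camera, given by its name, has taken for a name from the list of things; names that differ only in an ending like _2 or _b are one class to them, and where a whole thing is asked for, a point or a joint stands for the part that bears it (a point fixed in the world has none). Each returns a list of dicts, best first, with "score" (0 to 1); they miss things now and then, are a little off and sometimes report something else, mostly with a low value. They report only what shows in the picture. A call takes as long as a camera call.
- boxes_of(camera, target): "centre" ([column, row] in pixels, amid what is visible of it).
The state is a dict: "t": time; "qpos": joint angles; "qvel": joint speeds; "joint_torque": joint torques, N m; "ee_pos": TCP position; "orientation": TCP orientation; "ft_force": force on the tool from outside, world axes, zero at the start; "moment": the same for the moment, N m; "width": finger opening in mm; "grasp_force": force on a finger pad.
Only numpy, scipy, OpenCV 4.12 (cv2) and the standard library are available. Lean on these libraries where they do the work, as an engineer would, in place of code of your own. Each camera call takes 0.05 s, during which the arm holds its last target. There are 200 camera calls.

## Working session

There is one attempt and no reset: what is moved stays moved. The work goes in short steps, Python scripts to look and compute and a shell command to move; the robot and the scene stay as the last step left them, time stands still between calls to the robot, and variables do not carry over. Pictures are saved under pics/ and viewed, at most 10 in all, crops included, and the job is handed in when it is done.

```bash
mkdir -p pics; cat > h.py <<'E'
import numpy as np,cv2
from workcell import get_obs,cams,ticket,boxes_of,ctrl
def snap(n,f=None):
    im,d=cams.get_image(n)
    if f: cv2.imwrite('pics/'+f,im[:,:,::-1])
    return im,d
def w_depth(n,uv,z):
    c=cams.get_calibration(n);K,R,t=map(np.array,(c['mtx'],c['R'],c['t']))
    p=np.linalg.inv(K)@[uv[0],uv[1],1]*z
    return R.T@(p-t.ravel())
def w_plane(n,uv,h):
    c=cams.get_calibration(n);K,R,t=map(np.array,(c['mtx'],c['R'],c['t']))
    r=R.T@np.linalg.inv(K)@[uv[0],uv[1],1];o=-R.T@t.ravel()
    return o+r*(h-o[2])/r[2]
def proj(n,X):
    c=cams.get_calibration(n);K,R,t=map(np.array,(c['mtx'],c['R'],c['t']))
    p=K@(R@np.array(X)+t.ravel());return p[:2]/p[2]
E
python3 - <<'E'
from h import *
print(get_obs())
D={}
for n in('scene','top'):
    D[n]=snap(n,n+'0.png')[1]
for t in('plunger_top','bay_green','bay_red','plaster_cast','white_cast','rubber_wheel','feeder','wheel_1'):
    for n in('scene','top'):
        for b in boxes_of(n,t)[:3]:
            u=b['centre'];z=D[n][int(u[1]),int(u[0])]
            print(t,n,np.round(u,1),round(b['score'],2),np.round(w_depth(n,u,z),1) if z else 'nodepth')
E
```

```text
{'t': 0.0, 'qpos': array([ 1.22998650e+00,  4.23830345e-01,  1.63063916e+00,  3.22878440e-05,
        1.08856997e+00, -1.90178158e-02]), 'qvel': array([ 0.00051756,  0.00075605,  0.00161381,  0.00123414, -0.00058207,
        0.00015932]), 'joint_torque': array([ 1.34735667e-03, -5.44616318e+01, -2.73683506e+01,  6.44879811e-02,
        2.24998151e-02, -7.10032873e-05]), 'ee_pos': array([197.47135485, 592.43751567, 221.92820759]), 'orientation': array([-5.03268775e-01, -3.10072839e+00,  2.22773618e-03]), 'ft_force': array([-0.47948754, -0.63377843, -0.95323257]), 'moment': array([0.00860544, 0.00596803, 0.03846693]), 'grasp_force': 0.0, 'width': 87.82007872566673}
plunger_top scene [413.7 243.6] 0.73 [595.9 124.3  69.3]
plunger_top scene [278.4 268.1] 0.31 [451.5 243.1  25.8]
plunger_top top [378.4 198.6] 0.58 [604.5 135.9  69.9]
bay_green scene [377.5 313.4] 0.77 [505.6  88.2   8.3]
bay_green top [412.7 266.1] 0.96 [496.7  77.    4.7]
bay_red scene [337.6 267.3] 0.71 [542.1 226.    8. ]
bay_red top [327.6 245.8] 0.97 [537.8 225.3   5.1]
plaster_cast scene [375.3 248. ] 0.9 [617.4 231.3  17.6]
plaster_cast scene [329.7 330. ] 0.37 [429.6  86.1  12.1]
plaster_cast top [327.4 202.4] 0.89 [614.3 223.1  15.1]
white_cast scene [278.1 267.1] 0.72 [453.4 247.2  25.2]
white_cast scene [416.9 242.7] 0.57 [600.5 123.   69.9]
white_cast top [310.1 290.7] 0.66 [458.6 257.7  12.8]
rubber_wheel scene [329.6 329.8] 0.58 [431.1  88.5  10.6]
rubber_wheel top [413.8 261.5] 0.69 [504.2  75.1   9.2]
rubber_wheel top [404.7 301.8] 0.45 [434.5  94.5   8.7]
feeder scene [387.  279.6] 0.98 [556.6 131.1  23.3]
feeder top [374.6 243.9] 0.98 [538.3 142.    5.3]
feeder top [406.5 301.6] 0.41 [434.8  91.3   7.4]
wheel_1 top [374.6 231.9] 0.58 [554.8 142.6  32.8]
```

View pics/scene0.png

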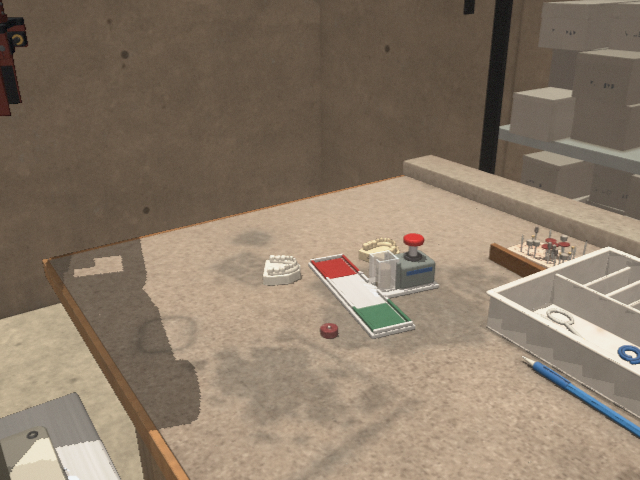

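View pics/top0.png

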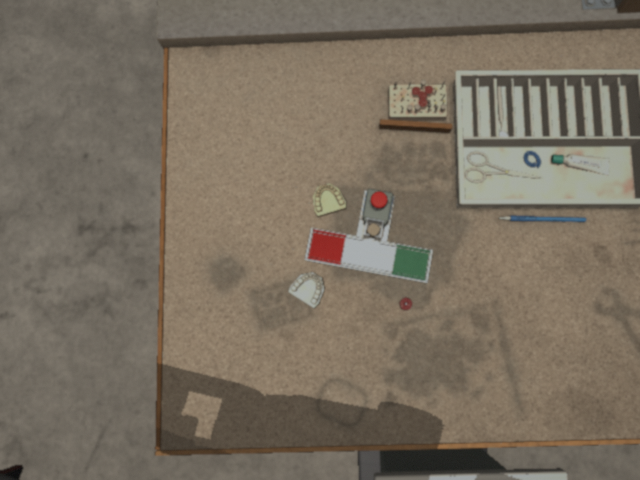

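Scene: feeder in the middle, red cap at about (414,240), green bay at (383,316), and red bay at (338,267). Top: red cap at (379,200), green bay at (412,263), and red bay at (327,246). The casts are at (328,200) and (308,290), and the rubber wheel is at (405,303). Next I'll refine these positions by colour segmentation and triangulation.

```bash
cat >> h.py <<'E'
def blob(im,col,near,rad=40):
    h=cv2.cvtColor(im,cv2.COLOR_RGB2HSV).astype(int);H,S,V=h[...,0],h[...,1],h[...,2]
    m=((H<8)|(H>172))&(S>150)&(V>90) if col=='r' else (H>55)&(H<90)&(S>90)
    yy,xx=np.mgrid[:480,:640];m&=np.hypot(xx-near[0],yy-near[1])<rad
    n,l,s,c=cv2.connectedComponentsWithStats(m.astype(np.uint8));k=1+np.argmax(s[1:,4]);return c[k],s[k],l==k
def tri(us,ut):
    P=[];
    for n in('scene','top'):
        c=cams.get_calibration(n);P.append(np.array(c['mtx'])@np.c_[np.array(c['R']),np.ravel(c['t'])])
    X=cv2.triangulatePoints(P[0],P[1],np.array(us,float).reshape(2,1),np.array(ut,float).reshape(2,1)).ravel();return X[:3]/X[3]
E
python3 - <<'E'
from h import *
I={n:snap(n) for n in('scene','top')}
B={}
for k,col,ns,nt,r in(('plunger','r',(414,240),(379,200),16),('green','g',(383,316),(412,263),40),('red','r',(338,267),(327,246),26)):
    a,sa,ma=blob(I['scene'][0],col,ns,r);b,sb,mb=blob(I['top'][0],col,nt,r)
    X=tri(a,b);print(k,a.round(1),sa,b.round(1),sb,X.round(1),'reproj',(proj('scene',X)-a).round(1),(proj('top',X)-b).round(1))
    for h in (6,72): print('  plane',h,w_plane('scene',a,h).round(1),w_plane('top',b,h).round(1))
    if k!='plunger':
        for n,m in(('scene',ma),('top',mb)):
            r=cv2.minAreaRect(np.argwhere(m)[:,::-1].astype(np.float32));print('  corners',n,[w_plane(n,p,8)[:2].round(0).tolist() for p in cv2.boxPoints(r)])
p=cv2.resize(I['scene'][0][210:350,240:450],None,fx=3.8,fy=3.8,interpolation=cv2.INTER_CUBIC);cv2.imwrite('pics/c1.png',p[:,:,::-1])
p=cv2.resize(I['top'][0][180:320,280:450],None,fx=4,fy=4,interpolation=cv2.INTER_CUBIC);cv2.imwrite('pics/c2.png',p[:,:,::-1])
E
```

```text
plunger [413.4 239.4] [404 234  20  12 203] [378.6 199.6] [371 192  16  16 203] [603.8 134.9  69.5] reproj [-0.7  0.1] [ 0.4 -0.5]
  plane 6 [705.9 241.1   6. ] [618.4 131.6   6. ]
  plane 72 [600.9 130.6  72. ] [602.3 135.7  72. ]Traceback (most recent call last):
  File "<stdin>", line 5, in <module>
  File "h.py", line 22, in blob
    n,l,s,c=cv2.connectedComponentsWithStats(m.astype(np.uint8));k=1+np.argmax(s[1:,4]);return c[k],s[k],l==k
                                                                     ~~~~~~~~~^^^^^^^^^
    return _wrapfunc(a, 'argmax', axis=axis, out=out, **kwds)
    return bound(*args, **kwds)
ValueError: attempt to get argmax of an empty sequence
```

```bash
sed -i 's/(H>55)&(H<90)&(S>90)/(H>50)\&(H<100)\&(S>60)/' h.py
python3 - <<'E'
from h import *
I={n:snap(n) for n in('scene','top')}
print(cv2.cvtColor(I['top'][0][262:264,412:414],cv2.COLOR_RGB2HSV)[0,0],cv2.cvtColor(I['scene'][0][316:318,383:385],cv2.COLOR_RGB2HSV)[0,0])
p=cv2.resize(I['scene'][0][210:350,240:450],None,fx=3.8,fy=3.8,interpolation=cv2.INTER_CUBIC);cv2.imwrite('pics/c1.png',p[:,:,::-1])
p=cv2.resize(I['top'][0][180:320,280:450],None,fx=4,fy=4,interpolation=cv2.INTER_CUBIC);cv2.imwrite('pics/c2.png',p[:,:,::-1])
B={}
for k,col,ns,nt,r in(('green','g',(383,316),(412,263),40),('red','r',(338,267),(327,246),26)):
    a,sa,ma=blob(I['scene'][0],col,ns,r);b,sb,mb=blob(I['top'][0],col,nt,r)
    X=tri(a,b);print(k,a.round(1),sa,b.round(1),sb,X.round(1),'reproj',(proj('scene',X)-a).round(1),(proj('top',X)-b).round(1))
    for h in (6,): print('  plane',h,w_plane('scene',a,h).round(1),w_plane('top',b,h).round(1))
    for n,m in(('scene',ma),('top',mb)):
            r=cv2.minAreaRect(np.argwhere(m)[:,::-1].astype(np.float32));print('  corners',n,[w_plane(n,p,8)[:2].round(0).tolist() for p in cv2.boxPoints(r)])
E
```

```text
[ 67  93 104] [ 66  80 137]
green [378.8 315.9] [354 304  50  26 731] [410.2 263.3] [393 248  35  31 819] [501.6  81.4   9.2] reproj [-0.3  0. ] [ 0.1 -0.2]
  plane 6 [505.5  85.4   6. ] [501.7  81.3   6. ]
  corners scene [[491.0, 119.0], [550.0, 94.0], [514.0, 47.0], [459.0, 71.0]]
  corners top [[486.0, 114.0], [530.0, 103.0], [517.0, 49.0], [473.0, 60.0]]
red [333.8 268.1] [313 258  43  20 517] [326.2 247.6] [309 233  35  30 765] [535.  227.3   8.2] reproj [-0.6  0.1] [ 0.3 -0.5]
  plane 6 [538.4 230.7   6. ] [534.6 227.9   6. ]
  corners scene [[524.0, 265.0], [584.0, 243.0], [549.0, 192.0], [493.0, 213.0]]
  corners top [[518.0, 259.0], [562.0, 250.0], [551.0, 197.0], [506.0, 206.0]]
```

View pics/c1.png

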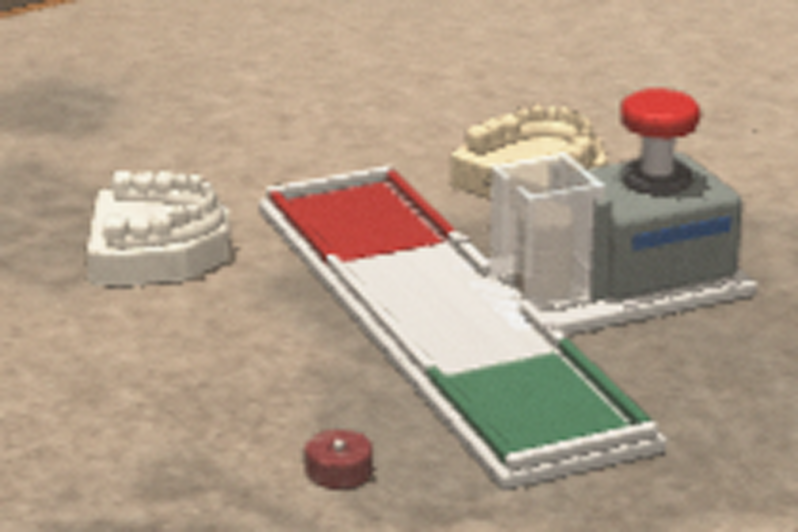

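View pics/c2.png

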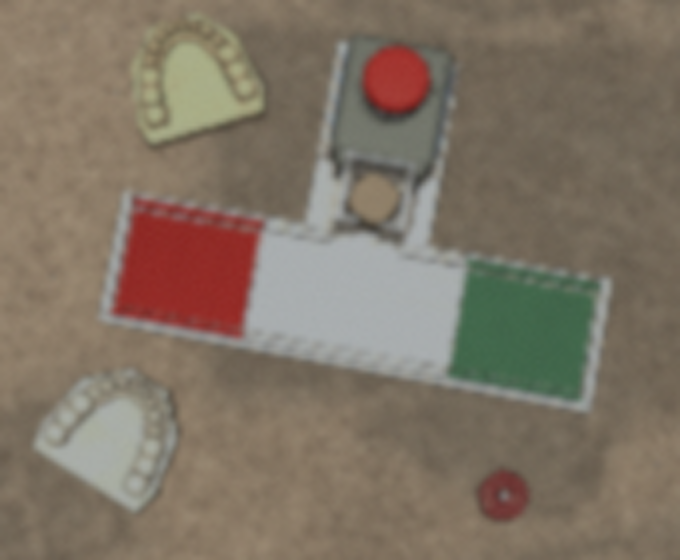

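Scene crop: plunger cap at upper right, clear magazine in front of it, and the green bay at the near right end. Top crop: green bay at right, red bay at left, and a wheel visible in the magazine at (375,198).

Measured positions:
- Green bay: (501.6, 81.4)
- Red bay: (535, 227.4). It is 149.8 mm from green, against 150 expected.
- Track yaw: -12.9°, with track middle at (518.3, 154.4)
- Plunger: predicted at (602.1, 135.2), triangulated at (603.8, 134.9)

The measurements agree. I'll move above the plunger with the fingers shut.

```bash
python3 -m creep '[0.405,-0.458,-0.1,0.096,0.405,-0.458,-0.1,0.096,0.405,-0.458,-0.1,0.096,0.405,-0.458,-0.1,0.096,0.405,-0.458,-0.1,0.096,0.405,-0.458,-0.1,0.096,0.405,-0.458,-0.1,0.096,0.405,-0.458,-0.1,0.096,0.405,-0.458,-0.1,0.096,0.405,-0.458,-0.1,0.096]' 0; python3 -c "
from h import *
o=get_obs();print((602.5-o['ee_pos'][0]).round(1),(135-o['ee_pos'][1]).round(1),o['ee_pos'][2])"
```

```text
t: 1.93
ee_pos: [471.2, 283.2, 155.4]
orientation: [0.354, 3.121, 0.001]
ft_force: [-0.2, 0.7, 0.5]
width: 24.6
grasp_force: 0.0
131.3 -148.2 155.36027661760744
```

```bash
python3 -m creep '[0.132,-0.149,-0.045,0,0.132,-0.149,-0.045,0,0.132,-0.149,-0.045,0,0.132,-0.149,-0.045,0,0.132,-0.149,-0.045,0,0.132,-0.149,-0.065,0,0.132,-0.149,-0.065,0,0.132,-0.149,-0.065,0]'; python3 - <<'E'
from h import *
I=[snap(n)[0] for n in('scene','top')]
a=cv2.resize(I[0][180:300,330:480],None,fx=2.6,fy=2.6);b=cv2.resize(I[1][150:270,320:470],None,fx=2.6,fy=2.6)
cv2.imwrite('pics/d1.png',np.hstack([a,b])[:,:,::-1])
print(get_obs()['ee_pos'],get_obs()['ft_force'])
E
```

```text
t: 2.6
ee_pos: [600.9, 135.4, 89.4]
orientation: [-0.355, -3.118, 0.001]
ft_force: [0.8, -0.1, 0.5]
width: 0.4
grasp_force: 0.0
[601.61362207 136.66166756  90.96286494] [-0.10798175  0.51186077 -0.22924141]
```

View pics/d1.png

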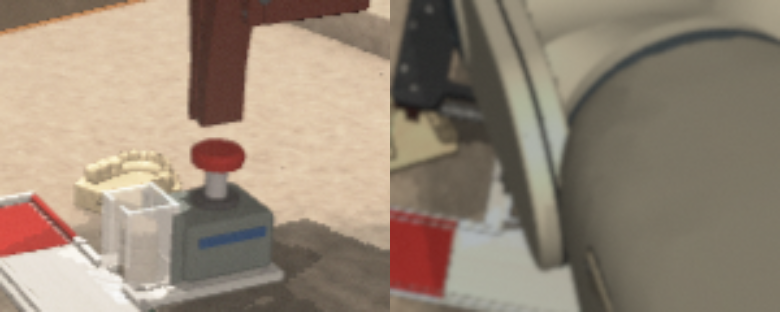

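The left crop shows the shut fingers directly above the red cap at (218,155). The arm hides the cap in the right crop, which is the top view. Now pressing slowly.

```bash
python3 -m creep '[0,0,-0.010,0,0,0,-0.016,0,0,0,-0.018,0,0,0,-0.020,0,0,0,-0.022,0,0,0,-0.024,0,0,0,-0.026,0,0,0,-0.028,0,0,0,-0.030,0,0,0,-0.032,0]'; python3 -m creep '[0,0,-0.001,0,0,0,-0.002,0,0,0,-0.003,0,0,0,-0.003,0]'
```

```text
t: 3.53
ee_pos: [601.8, 136.3, 58.7]
orientation: [-0.354, -3.121, -0.001]
ft_force: [-4.7, 3.0, 6.6]
width: 0.4
grasp_force: 3.2
t: 3.87
ee_pos: [601.8, 136.3, 56.3]
orientation: [-0.354, -3.121, -0.001]
ft_force: [-5.9, 2.8, 10.2]
width: 0.3
grasp_force: 5.2
```

```bash
python3 -m creep '[0,0,-0.001,0,0,0,-0.002,0,0,0,-0.003,0,0,0,-0.003,0,0,0,-0.003,0]'
```

```text
t: 4.28
ee_pos: [601.9, 136.3, 55.9]
orientation: [-0.354, -3.122, -0.001]
ft_force: [-13.4, -0.2, 34.4]
width: 0.3
grasp_force: 17.0
```

Stop reached: 34 N, and the TCP is 16 mm below the up position. Releasing, then moving aside to look.

```bash
python3 -m creep '[0,0,0.006,0,0,0,0.012,0,0,0,0.018,0,0,0,0.024,0,0,0,0.045,0,0,0,0.07,0,-0.02,0.035,0.07,0,-0.04,0.07,0.07,0,-0.06,0.105,0.07,0,-0.07,0.14,0.07,0]'; python3 -m creep '[0,0.04,0,0,0,0.08,0,0,0,0.12,0,0,0,0.12,0,0]'; python3 - <<'E'
from h import *
I=[snap(n,n+'2.png') for n in('scene','top')]
a=cv2.resize(I[0][0][220:340,300:450],None,fx=2.6,fy=2.6);b=cv2.resize(I[1][0][180:300,300:450],None,fx=2.6,fy=2.6)
cv2.imwrite('pics/d2.png',np.hstack([a,b])[:,:,::-1])
for n in('scene','top'):
    for b in boxes_of(n,'wheel_1'): print(n,b,w_plane(n,b['centre'],14).round(1))
a=blob(I[0][0],'r',(414,240),16)[0];b=blob(I[1][0],'r',(379,200),16)[0];print(a,b,tri(a,b))
E
```

```text
t: 5.12
ee_pos: [530.1, 276.4, 122.4]
orientation: [-0.355, -3.121, 0.001]
ft_force: [0.4, 0.0, -0.4]
width: 0.2
grasp_force: 0.0
t: 5.45
ee_pos: [532.4, 402.6, 122.9]
orientation: [0.347, 3.12, 0.006]
ft_force: [-0.2, -1.1, 0.7]
width: 0.4
grasp_force: 0.0
scene {'centre': [354.9, 284.8], 'score': 0.68} [522.6 158.3  14. ]
scene {'centre': [384.3, 280.4], 'score': 0.55} [563.9 145.1  14. ]
top {'centre': [374.9, 230.8], 'score': 0.52} [560.3 141.   14. ]
[413.52238806 239.45273632] [378.65024631 199.52216749] [603.89385155 134.84902676  69.50528429]
```

View pics/d2.png

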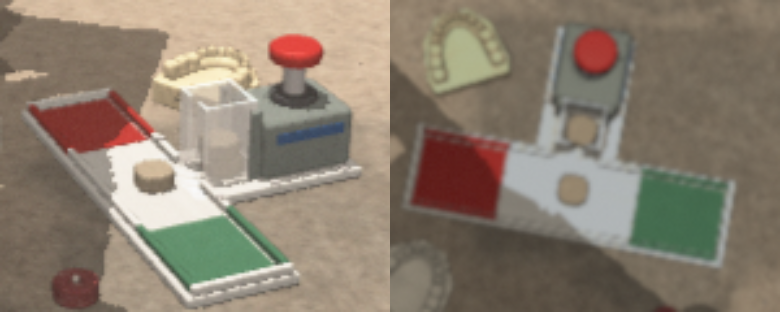

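Left crop: the wheel lies on the white track at (155,175), and the plunger is up again. Right crop: the wheel is at (572,190), about mid-track, with the remaining wheels still in the magazine. The plunger triangulates to its original height. Next I'll lower the shut fingers on the red side of the wheel.

```bash
python3 -m creep '[-0.003,-0.04,0,0,-0.003,-0.08,0,0,-0.003,-0.12,0,0,-0.003,-0.16,-0.01,0,-0.003,-0.195,-0.03,0,-0.003,-0.197,-0.06,0,-0.003,-0.197,-0.085,0,-0.003,-0.197,-0.095,0,-0.003,-0.197,-0.095,0,-0.003,-0.197,-0.095,0]'; python3 - <<'E'
from h import *
o=get_obs();p=o['ee_pos'];y=np.array([.223,.975]);x=np.array([.975,-.223]);d=p[:2]-[518.3,154.4]
print(p,'track x,y',d@x,d@y)
print('wheel top',w_plane('top',(370,253),16))
E
```

```text
t: 6.48
ee_pos: [529.0, 198.3, 27.6]
orientation: [-0.355, -3.121, 0.001]
ft_force: [-0.5, -0.6, 0.2]
width: 0.5
grasp_force: 0.0
[528.99409368 198.25823234  27.5686098 ] track x,y 0.6463555243279829 45.14655941875825
wheel top [520.78143533 151.30468832  16.        ]
```

```bash
python3 -m creep '[0,0,-0.008,0,0,0,-0.016,0,0,0,-0.0175,0,0,0,-0.0175,0,0,0,-0.0175,0]'; python3 -m creep '[-0.0009,-0.0039,0,0,-0.0018,-0.0078,0,0,-0.0027,-0.0117,0,0,-0.0036,-0.0156,0,0,-0.0045,-0.0195,0,0,-0.0054,-0.0234,0,0,-0.0062,-0.0273,0,0,-0.0071,-0.0312,0,0,-0.008,-0.0351,0,0,-0.0089,-0.039,0,0]'
```

```text
t: 6.9
ee_pos: [529.0, 199.1, 10.0]
orientation: [0.353, 3.122, 0.0]
ft_force: [0.3, -0.2, 0.4]
width: 0.5
grasp_force: 0.0
t: 7.73
ee_pos: [520.1, 159.5, 9.9]
orientation: [0.354, 3.122, -0.0]
ft_force: [0.1, 0.7, 0.1]
width: 0.5
grasp_force: 0.1
```

```bash
python3 -m creep '[-0.0009,-0.0039,0,0,-0.0018,-0.0078,0,0,-0.0027,-0.0117,0,0,-0.0036,-0.0156,0,0,-0.0045,-0.0195,0,0,-0.0054,-0.0234,0,0,-0.0062,-0.0273,0,0,-0.0071,-0.0312,0,0,-0.008,-0.0351,0,0,-0.0089,-0.039,0,0]'; python3 - <<'E'
from h import *
I=[snap(n) for n in('scene','top')]
a=cv2.resize(I[0][0][220:340,300:450],None,fx=2.6,fy=2.6);b=cv2.resize(I[1][0][180:300,300:450],None,fx=2.6,fy=2.6)
cv2.imwrite('pics/d3.png',np.hstack([a,b])[:,:,::-1])
p=get_obs()['ee_pos'];y=np.array([.223,.975]);x=np.array([.975,-.223]);d=p[:2]-[518.3,154.4]
print(p,'track x,y',d@x,d@y)
for b in boxes_of('scene','wheel_1'):
    w=w_plane('scene',b['centre'],12)[:2]-4;d=w-[518.3,154.4];print(b,w,d@x,d@y)
E
```

```text
t: 8.57
ee_pos: [511.1, 120.5, 9.9]
orientation: [0.354, 3.122, -0.0]
ft_force: [-0.7, -0.0, -0.5]
width: 0.7
grasp_force: 0.1
[510.94000873 120.27552911   9.87356309] track x,y 0.4337655227737801 -34.912637170660204
{'centre': [374.5, 304.2], 'score': 0.48} [509.09485511  99.72848496] 3.2167315854964693 -55.35747447237756
{'centre': [385.0, 286.9], 'score': 0.47} [550.81370941 128.5673166 ] 37.461555071290014 -17.936309112830394
```

View pics/d3.png

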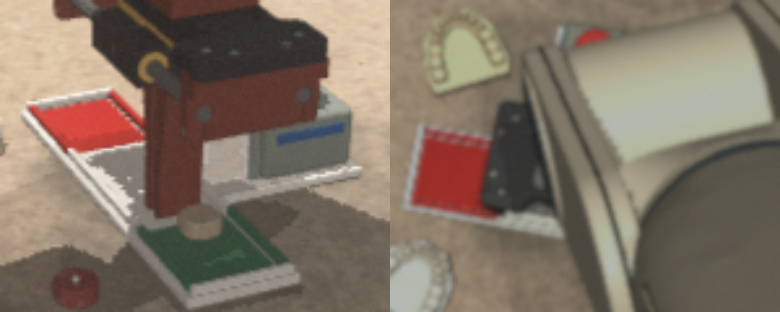

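Left crop: the wheel is at (200,222), against the finger and just inside the start of the green bay. Network and geometry both put it at y≈-56. Pushing 18 mm more, then backing off and lifting away.

```bash
python3 -m creep '[-0.0009,-0.0039,0,0,-0.0018,-0.0078,0,0,-0.0027,-0.0117,0,0,-0.0036,-0.0156,0,0,-0.004,-0.0176,0,0,-0.004,-0.0176,0,0,-0.003,-0.014,0,0,-0.0015,-0.006,0,0,0,0,0,0,0,0,0,0]'; python3 -m creep '[0,0,0.02,0,0,0,0.05,0,0,0,0.09,0,0,0,0.12,0,0,0.04,0.12,0,0,0.08,0.12,0,0,0.12,0.12,0,0,0.16,0.12,0,0,0.20,0.12,0,0,0.24,0.12,0]';python3 -m creep '[0,0.03,0,0,0,0.03,0,0,0,0.03,0,0]'; python3 - <<'E'
from h import *
I=[snap(n) for n in('scene','top')]
a=cv2.resize(I[0][0][220:340,300:450],None,fx=2.6,fy=2.6);b=cv2.resize(I[1][0][180:300,300:450],None,fx=2.6,fy=2.6)
cv2.imwrite('pics/d4.png',np.hstack([a,b])[:,:,::-1])
y=np.array([.223,.975]);x=np.array([.975,-.223])
for n,o in(('scene',4),('top',0)):
  for b in boxes_of(n,'wheel_1'):
    w=w_plane(n,b['centre'],12)[:2]-o;d=w-[518.3,154.4];print(n,b,w,d@x,d@y)
E
```

```text
t: 9.55
ee_pos: [512.0, 122.4, 10.1]
orientation: [0.352, 3.121, 0.001]
ft_force: [-0.4, -0.2, -0.4]
width: 0.2
grasp_force: 0.0
t: 10.38
ee_pos: [510.6, 363.2, 130.0]
orientation: [0.353, 3.122, -0.0]
ft_force: [-0.3, -0.5, -0.3]
width: 0.8
grasp_force: 0.0
t: 10.63
ee_pos: [510.4, 392.6, 129.5]
orientation: [-0.349, -3.122, 0.0]
ft_force: [-0.4, -1.0, 0.1]
width: 0.8
grasp_force: 0.0
scene {'centre': [379.8, 315.2], 'score': 0.59} [497.03237145  74.20024059] -2.8513914861527394 -82.93744658657478
scene {'centre': [379.5, 313.1], 'score': 0.57} [500.0093275   78.42606875] -0.8912190174405956 -78.15340294096762
top {'centre': [408.6, 260.3], 'score': 0.43} [506.23243603  84.40269029] 3.843525190304613 -70.93844373500909
```

View pics/d4.png

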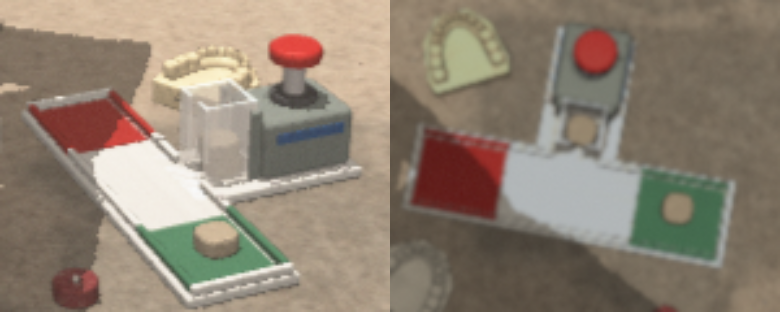

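Both crops show the wheel lying flat and wholly in the green bay, at (215,238) and (678,208). The plunger is up, the remaining wheels are in the magazine, and the casts and rubber wheel are where they were.

```bash
python3 -c "
from workcell import ticket
print(ticket.close_job())"
```

```text
the job is handed in; nothing more can be done
None
```

The job is handed in: one press let out one felt wheel and the plunger rose fully again, the wheel now lies wholly in the green bay, the other wheels are still in the magazine, and the arm finished clear at about 11 s.

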